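# Disinfect a trial denture in the UV drawer

## Task

Load the pink-gummed trial denture, which stands on the worktop by the plain plaster models, into the open drawer of the white UV cabinet: set it down gently, flat on the drawer floor with its teeth up, and let go. Push the drawer fully home without slamming it, and only then turn the timer dial on top until its red pointer stands at the green mark. Leave the two plain models where they are.

Things in the scene. Friction and masses are not known exactly. Their poses are not given: they have to be found in the camera images.
- pink_denture: the trial denture to load: beige teeth and pink gum on a beige plaster base, teeth up. 52 (x) x 62 (y) x 33 mm high; the base is the lowest 16 mm, with upright sides. Origin: centre of the underside; z up, x towards the back of the arch (the front teeth face -x). 0.09 kg; grasp the base across y (62 mm)
- white_model: all-white plaster model, 54 x 66 x 32 mm, on the worktop, stays there. Origin: centre of the underside
- beige_model: plain beige plaster model without pink gum, 52 x 63 x 32 mm, on the worktop, stays there. Origin: centre of the underside
- uv_cabinet: white UV disinfection cabinet, fixed, 190 (x) x 166 (y) mm, its flat deck 106 mm high. Origin on the worktop; its x axis points to the back, so the drawer opens towards its -x. The front edge of the housing is at x = -105 mm, the back at +85 mm, the sides at y = +-83 mm. Machines 0.6 m high stand left of it (world y over 0.26, x over 0.50 m) and right (y under -0.16, x over 0.57)
- uv_drawer (a joint): drawer opening in m: 0 shut (front against the housing), 0.15 fully out; slides along the cabinet's -x with about 1.5 N of friction. Inside it is 169 mm long (x) and 136 mm wide (y), with walls 32 mm and a front panel 63 mm above its floor. The opening clears 66 mm above the floor
- drawer_floor (a point): centre of the drawer's inner floor, 24 mm above the worktop; moves with the drawer; axes as the cabinet's. The inside reaches from x = -85 to +84 mm and y = +-68 mm from here
- drawer_front (a point): middle of the outer face of the aluminium pull strip on the drawer front, 76 mm above the worktop, where it can be pushed. The strip is 110 mm long (y), 10 mm high and stands 11 mm out from the white front panel (158 mm wide, from 19 to 87 mm above the worktop)
- timer_dial (a joint): turn of the dial in rad, clockwise seen from above, 0 to 4.7 (at 0 the pointer looks to the cabinet's front); the green mark is at 1.45. Stays where it is left (0.06 N m of friction)
- dial_grip (a point): on the dial's upright axis, 28 mm above the deck, 134 mm above the worktop: the height to grip the black bar. The bar is 50 mm long along the pointer, 18 mm thick and its top 36 mm above the deck, over a round skirt of 27 mm radius that ends 6 mm above the deck; its x axis points along the pointer
- pointer_tip (a point): tip of the dial's red pointer, 38 mm from the dial's axis
- set_mark (a point): the green mark on the scale at the pointer's radius, 38 mm from the dial's axis, at its left; fixed to the cabinet

How it is judged:
On the way, in this order (a step that is already met when the one before it is completed fails the run):
1. the denture stands in the open drawer, teeth up, let go (x of pink_denture in the frame of drawer_floor between -0.08 and 0.08 m and y of pink_denture in the frame of drawer_floor between -0.065 and 0.065 m and z of pink_denture in the frame of drawer_floor between -0.006 and 0.006 m and angle between pink_denture's own z axis and vertical below 0.15 rad and linear speed of pink_denture below 0.03 m/s and contact force between the fingers and pink_denture below 0.1 N and value of joint uv_drawer above 0.06 m), for 0.2 s.
2. the drawer is pushed home with the denture in it (x of pink_denture in the frame of drawer_floor between -0.08 and 0.08 m and y of pink_denture in the frame of drawer_floor between -0.065 and 0.065 m and z of pink_denture in the frame of drawer_floor between -0.006 and 0.006 m and angle between pink_denture's own z axis and vertical below 0.15 rad and value of joint uv_drawer below 0.005 m), for 0.2 s.
3. with the drawer shut, the dial's pointer is brought to the green mark (value of joint uv_drawer below 0.005 m and horizontal distance between pointer_tip and set_mark below 0.005 m), for 0.2 s.
At the end, for the whole second after the job is handed in: The pink-gummed denture stands flat in the drawer, teeth up (tilt under 0.15 rad, underside within 6 mm of the drawer floor) and at rest, the drawer is shut to within 5 mm, and the tip of the red pointer is within 5 mm of the green mark (all of step 3 and x of pink_denture in the frame of drawer_floor between -0.08 and 0.08 m and y of pink_denture in the frame of drawer_floor between -0.065 and 0.065 m and z of pink_denture in the frame of drawer_floor between -0.006 and 0.006 m and angle between pink_denture's own z axis and vertical below 0.15 rad and linear speed of pink_denture below 0.03 m/s); the robot touches nothing.
It fails at once if the denture is dropped (it falls freely faster than 0.6 m/s) (linear speed of pink_denture above 0.6 m/s and contact force between the fingers and pink_denture below 0.1 N).
It fails at once if the drawer is slammed (closing faster than 0.5 m/s) (velocity of joint uv_drawer below -0.5 m/s).
It fails at once if the white model is moved more than 30 mm or tipped (distance of white_model from where it was at the start of the episode above 0.03 m or angle between white_model's own z axis and vertical above 0.5 rad).
It fails at once if the beige model is moved more than 30 mm or tipped (distance of beige_model from where it was at the start of the episode above 0.03 m or angle between beige_model's own z axis and vertical above 0.5 rad).
It also fails if it takes over 58 s, if anything falls off the work surface, if the arm or the gripper's body presses on something with over 40 N, if the wrist force passes 120 N, or if a joint passes its speed limit or range.

## Robot

A 7-joint arm with a two-finger parallel gripper is mounted at the origin on a cart in front of the work surface, level with it; the furniture and walls round the work are solid. World frame = base frame: x ahead of the robot, y to its left, z up, the work surface at z = 0. Lengths are in m, angles in rad, forces in N, time in s.
With the tool pointing down it reaches from about 0.425 to 0.875 m from the base axis. Payload 4.7 kg.
Tool frame: the origin (TCP) lies between the finger pads; the fingertips stand 19 mm ahead of it and the grasp point (between the pads) is the TCP (ctrl.tip_extent is the distance from the TCP to the fingertips, in m); z points along the fingers, y is the line along which they close (so a half turn about z gives the same grasp; the last joint's range is limited). The gripper opens to 87 mm and grips with 3 to 60 N. Pads are 19 mm wide; open, the fingers measure 117 mm over their backs; the gripper's body (75 mm by 190 mm) begins 51 mm behind the grasp point.
Start: joints at [1.124, 0.321, -0.07, 1.45, 0.023, 1.371, -0.057], TCP at [0.289, -0.582, 0.204] pointing down, gripper open.
Joint ranges: [-2.86, 2.86], [-0.3, 2.09], [-1.38, 1.24], [0.06, 2.45], [-1.56, 4.7], [0.09, 2.05], [-2.69, 2.69]. Speed limits (rad/s): [2.57, 2.57, 3.14, 3.14, 3.14, 3.14, 3.14].

## Interface

Orientations are given as a rotation vector (axis times angle).
In Python, from bench import ctrl gives the robot as it stands.
- The arm moves only by the shell command python3 -m crank 'ROWS' [OPENING] [FORCE]. ROWS is JSON, a list of rows, each an object of numbers: "tx", "ty", "tz": the shift along the tool's x, y, z in mm; "turn": the turn about the tool's z in units of 5 degrees (1.0 is 5 degrees). In form: [{"tx": .., "ty": .., "tz": .., "turn": ..}, ...]. A call has 1 to 5 rows; each row is the pose to reach, as a shift and turn from the pose commanded when the call began, along the tool's axes at that moment; what a row does not reach only later rows make up. A row lasts 1/8 s, in which the tool goes at most 62.5 mm and 10.7 degrees, less where a joint would pass 70% of its speed; a pose out of reach is approached as far as the arm can. A call with a gripper value outside its range is refused whole. OPENING is the finger opening in mm, from 0 to 87, set as the call begins (- or left out, the last holds). The fingers move at their own pace and stop on an object; FORCE is the grip in N (left out, the last holds). Time passes only in rows, so rows that repeat a pose let the fingers close. It gives the time, the measured TCP pose, the force, the opening and the grip force at its end, in the units of the state.
- ctrl.get_state(): the state, without advancing time (a new reading comes with each control period).
- ctrl.get_image(name): name is "scene" or "top"; returns (picture, depth): 420x560x3 uint8, red, green, blue; 420x560 float32, m along the optical axis (not along the pixel's ray), 0 where there is no reading.
- ctrl.camera_model(name): a dict with "intrinsics" (3x3 intrinsics, pixels), "origin" and "orientation" of the camera in the world. Camera axes: x right, y down, z forward; pixel columns grow to the right and rows downward; lengths in m; the calibration is good to about 2 mm. A picture is of the moment at which its call begins. camera_model takes no time and is no camera call.
- ctrl.close_job(): hands the job in; it is judged then, once.
Trained networks look in the newest picture that a camera, given by its name, has taken for a name from the list of things; names that differ only in an ending like _2 or _b are one class to them, and where a whole thing is asked for, a point or a joint stands for the part that bears it (a point fixed in the world has none). Each returns a list of dicts, best first, with "confidence" (0 to 1); they miss things now and then, are a little off and sometimes report something else, mostly with a low value. They report only what shows in the picture. A call takes as long as a camera call.
- ctrl.recognise(camera, query): "xyz" ([x, y, z] in m, in world coordinates, good to about 4 mm: the middle of the surface that is visible of it).
- ctrl.mark_of(camera, query): "xyz" ([x, y, z] in m, in world coordinates, good to about 4 mm: a listed point, or the origin of a listed thing).
The state is a dict: "time": time; "joint_positions": joint angles; "qd": joint speeds; "joint_torque": joint torques, N m; "position": TCP position; "tool_rot": TCP orientation; "ft_force": force on the tool from outside, world axes, zero at the start; "torque": the same for the moment, N m; "grip_width": opening from 0.0 (shut) to 1.0 (fully open); "grip_force": force on a finger pad.
Only numpy, scipy, OpenCV 4.12 (cv2) and the standard library are available. Lean on these libraries where they do the work, as an engineer would, in place of code of your own. Each camera call takes 0.05 s, during which the arm holds its last target. There are 200 camera calls.

## Working session

There is one attempt and no reset: what is moved stays moved. The work goes in short steps, Python scripts to look and compute and a shell command to move; the robot and the scene stay as the last step left them, time stands still between calls to the robot, and variables do not carry over. Pictures are saved under pics/ and viewed, at most 10 in all, crops included, and the job is handed in when it is done.

```bash
ls; mkdir -p pics
python3 - <<'E'
from bench import ctrl
import cv2,numpy as np
for c in("scene","top"):
    p,d=ctrl.get_image(c); cv2.imwrite(f"pics/{c}0.png",p[:,:,::-1])
    for q in("pink_denture","white_model","beige_model","uv_cabinet","drawer_floor","drawer_front","dial_grip","pointer_tip","set_mark"):
        print(c,q,[(np.round(r["xyz"],3).tolist(),round(r["confidence"],2)) for r in ctrl.mark_of(c,q)[:3]])
s=ctrl.get_state();print({k:np.round(v,3).tolist() for k,v in s.items()}); print(ctrl.tip_extent)
E
```

```text
pics
scene pink_denture [([0.502, -0.053, -0.003], 0.9)]
scene white_model [([0.602, -0.048, -0.001], 0.63)]
scene beige_model [([0.714, -0.043, 0.003], 0.63)]
scene uv_cabinet [([0.723, 0.148, -0.001], 0.8), ([0.553, 0.157, 0.023], 0.74), ([0.599, -0.049, -0.003], 0.42)]
scene drawer_floor [([0.551, 0.16, 0.026], 0.76)]
scene drawer_front [([0.442, 0.162, 0.075], 0.75), ([0.714, -0.045, 0.001], 0.68)]
scene dial_grip [([0.676, 0.148, 0.134], 0.62)]
scene pointer_tip [([0.647, 0.163, 0.108], 0.86)]
scene set_mark [([0.681, 0.193, 0.11], 0.83)]
top pink_denture [([0.497, -0.056, 0.001], 0.74)]
top white_model [([0.603, -0.042, -0.002], 0.88)]
top beige_model [([0.718, -0.045, 0.001], 0.97)]
top uv_cabinet [([0.716, 0.147, 0.002], 0.95)]
top drawer_floor [([0.556, 0.157, 0.023], 0.85)]
top drawer_front [([0.445, 0.16, 0.075], 0.62), ([0.554, 0.157, 0.023], 0.49)]
top dial_grip [([0.684, 0.15, 0.132], 0.59)]
top pointer_tip [([0.65, 0.164, 0.109], 0.56)]
top set_mark [([0.681, 0.189, 0.108], 0.87)]
{'time': 1.0, 'joint_positions': [1.124, 0.321, -0.07, 1.45, 0.023, 1.371, -0.057], 'qd': [0.0, 0.002, -0.001, -0.001, 0.001, -0.0, 0.001], 'joint_torque': [0.0, -49.111, -0.403, -31.278, -0.064, 0.034, 0.0], 'position': [0.289, -0.582, 0.204], 'tool_rot': [3.059, 0.717, -0.0], 'ft_force': [-0.158, -0.072, 0.28], 'torque': [0.048, 0.006, -0.02], 'grip_force': 0.0, 'grip_width': 0.999}
0.019
```

View pictures.

View pics/top0.png

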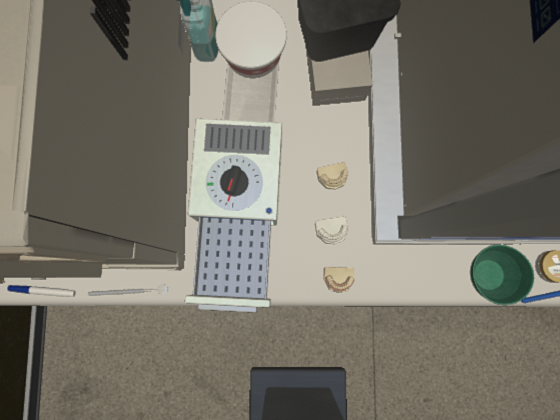

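View pics/scene0.png

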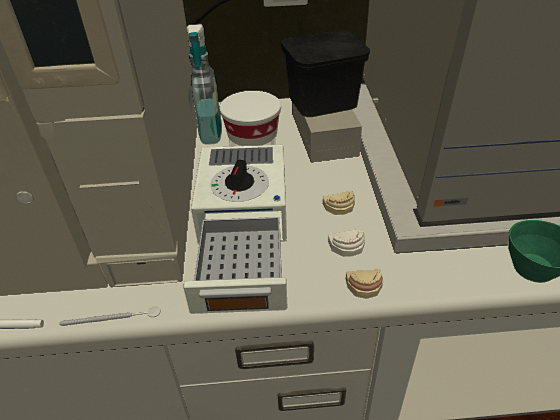

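```bash
cat > h.py <<'E'
from bench import ctrl
import numpy as np, cv2
from scipy.spatial.transform import Rotation as R
def cloud(c):
    p,d=ctrl.get_image(c); m=ctrl.camera_model(c); K=np.array(m["intrinsics"])
    o=np.array(m["orientation"]); Rm=o if o.shape==(3,3) else R.from_rotvec(o).as_matrix() if o.size==3 else R.from_quat(o).as_matrix()
    v,u=np.mgrid[:420,:560]; P=np.stack([(u-K[0,2])/K[0,0]*d,(v-K[1,2])/K[1,1]*d,d],-1)@Rm.T+np.array(m["origin"])
    P[d==0]=np.nan
    return p,P
def go(x,y,z,yaw):   # deltas for crank; yaw = tool x heading (deg)
    s=ctrl.get_state(); Rm=R.from_rotvec(s["tool_rot"]).as_matrix()
    t=Rm.T@(np.array([x,y,z])-s["position"])*1000
    yw=np.degrees(np.arctan2(Rm[1,0],Rm[0,0])); dy=-(yaw-yw+180)%360-180 if False else -((yaw-yw+180)%360-180)
    print("tx ty tz",t.round(1),"turn",round(dy/5,2),"yaw now",round(yw,2),"pos",np.round(s["position"],4))
E
python3 - <<'E'
from h import *
def rect(X,n):
    r=cv2.minAreaRect((X[:,:2]*1000).astype(np.float32)); print(n,len(X),np.round(r[0],1),np.round(r[1],1),round(r[2],1))
for c in("scene","top"):
    p,P=cloud(c); x,y,z=P[...,0],P[...,1],P[...,2]; i=p.astype(int)
    B=lambda a,b,cc,d,e,f:(x>a)&(x<b)&(y>cc)&(y<d)&(z>e)&(z<f)
    print(c); rect(P[B(.45,.55,-.1,0,.006,.045)],"pink")
    rect(P[B(.45,.55,-.1,0,.006,.018)],"pink base"); print("ztop",np.nanmax(z[B(.45,.55,-.1,0,.006,.045)]))
    rect(P[B(.45,.9,.0,.26,.1,.112)],"deck"); rect(P[B(.35,.62,.0,.26,.02,.03)],"floor"); 
    rect(P[B(.38,.48,.0,.26,.082,.092)],"front top"); rect(P[B(.38,.48,.0,.26,.072,.08)],"strip")
    g=B(.6,.75,.08,.22,.125,.15); rect(P[g],"bar"); 
    red=(i[...,0]>120)&(i[...,1]<80)&(i[...,2]<80)&B(.6,.75,.08,.22,.1,.15); rect(P[red],"red"); print(P[red].round(3).tolist()[:12])
    gr=(i[...,1]>i[...,0]+40)&(i[...,1]>i[...,2]+20)&B(.6,.75,.08,.22,.1,.15); print("green",P[gr].mean(0).round(4),gr.sum())
    pk=B(.45,.55,-.1,0,.006,.045);print("pink col",i[pk].mean(0))
E
```

```text
scene
pink 820 [502.3 -53.6] [60.3 53.1] 88.9
pink base 412 [502.3 -53.6] [60.3 53.1] 88.9
ztop 0.034730260962098414
deck 5271 [712.9 161.1] [195.1 370.4] 89.6
floor 3381 [538.7 168. ] [182.8 169.2] 86.9
front top 987 [457.7 162.9] [157.4  26.3] 85.5
strip 337 [450.5 163.3] [157.4  15.1] 87.3
bar 276 [681.2 150.8] [18.7 51.4] 70.9
red 21 [664.5 157.1] [ 3.2 35.6] 74.6
[[0.682, 0.152, 0.143], [0.677, 0.154, 0.144], [0.678, 0.152, 0.144], [0.678, 0.154, 0.142], [0.676, 0.152, 0.143], [0.674, 0.156, 0.142], [0.672, 0.154, 0.144], [0.671, 0.156, 0.143], [0.67, 0.154, 0.143], [0.666, 0.156, 0.144], [0.664, 0.158, 0.143], [0.663, 0.156, 0.144]]
green [0.6798 0.1965 0.1084] 12
pink col [146.93170732 125.12926829  90.42560976]
top
pink 663 [517.4 -48.4] [84.5 72.3] 17.2
pink base 280 [517.6 -48.3] [84.  72.3] 17.2
ztop 0.03621359829330473
deck 8218 [713.4 160.6] [195.7 368.7] 89.9
floor 5122 [544.8 170.1] [184.7 162.3] 85.8
front top 812 [456.3 162.8] [157.   24.3] 87.0
strip 58 [455.7 161.6] [152.9  25.2] 87.0
bar 305 [682.  151.3] [18.4 50.3] 73.4
red 30 [665.2 156.2] [ 3.5 32.6] 72.1
[[0.681, 0.153, 0.143], [0.681, 0.151, 0.143], [0.678, 0.152, 0.146], [0.678, 0.15, 0.146], [0.676, 0.154, 0.145], [0.677, 0.153, 0.142], [0.677, 0.151, 0.142], [0.675, 0.154, 0.144], [0.675, 0.152, 0.144], [0.673, 0.154, 0.143], [0.673, 0.152, 0.145], [0.671, 0.156, 0.143]]
green [0.6791 0.1961 0.109 ] 19
pink col [177.24585219 160.29110106 130.02714932]
```

```bash
python3 -c "
from h import *
go(.501,-.054,.13,-1)"
```

```text
tx ty tz [ 424.8 -378.9   74. ] turn 5.48 yaw now 26.4 pos [ 0.289  -0.5822  0.2041]
```

```bash
python3 -m crank '[{"tx":45,"ty":-40,"turn":1},{"tx":90,"ty":-80,"turn":2},{"tx":135,"ty":-120,"turn":3},{"tx":180,"ty":-160,"turn":4},{"tx":220,"ty":-195,"turn":5}]' 87 20; python3 -c "
from h import *
go(.501,-.054,.13,-1)"
```

```text
tx ty tz [ 424.8 -378.9   74. ] turn 5.48 yaw now 26.4 pos [ 0.289  -0.5822  0.2041]$[0]: bad value
```

```bash
python3 -m crank '[{"tx":45,"ty":-40,"tz":0,"turn":1},{"tx":90,"ty":-80,"tz":0,"turn":2},{"tx":135,"ty":-120,"tz":0,"turn":3},{"tx":180,"ty":-160,"tz":0,"turn":4},{"tx":220,"ty":-195,"tz":0,"turn":5}]' 87 20; python3 -c "
from h import *
go(.501,-.054,.13,-1)"
```

```text
time: 1.72
position: [0.4002, -0.3075, 0.2044]
tool_rot: [3.141, 0.036, 0.001]
ft_force: [0.5, 0.5, 0.4]
grip_width: 1.002
grip_force: 0.0
tx ty tz [ 106.4 -251.2   74.3] turn 0.46 yaw now 1.3 pos [ 0.4002 -0.3075  0.2044]
```

```bash
python3 -m crank '[{"tx":22,"ty":-50,"tz":0,"turn":0.5},{"tx":44,"ty":-100,"tz":0,"turn":0.5},{"tx":66,"ty":-150,"tz":10,"turn":0.5},{"tx":88,"ty":-205,"tz":40,"turn":0.5},{"tx":106,"ty":-251,"tz":74,"turn":0.5}]'
python3 - <<'E'
from h import *
go(.501,-.054,.022,-1)
def rect(X,n):
    r=cv2.minAreaRect((X[:,:2]*1000).astype(np.float32)); print(n,len(X),np.round(r[0],1),np.round(r[1],1),round(r[2],1))
for q in("scene","top"):
    p,P=cloud(q); x,y,z=P[...,0],P[...,1],P[...,2]
    for lo in(.004,.008): rect(P[(x>.46)&(x<.545)&(y>-.1)&(y<-.01)&(z>lo)&(z<.04)],q)
    print([np.round(r["xyz"],3) for r in ctrl.mark_of(q,"pink_denture")[:2]])
E
```

```text
time: 2.35
position: [0.5002, -0.0556, 0.1311]
tool_rot: [3.14, -0.03, 0.005]
ft_force: [0.5, -0.9, 0.0]
grip_width: 1.0
grip_force: 0.0
tx ty tz [  0.4  -1.7 109.1] turn -0.02 yaw now -1.09 pos [ 0.5002 -0.0556  0.1311]
scene 851 [500.6 -58.7] [71.5 54.3] 85.4
scene 800 [501.1 -53.1] [59.7 54.1] 86.8
[array([ 0.501, -0.052, -0.005])]
top 0 [0. 0.] [0. 0.] 0.0
top 0 [0. 0.] [0. 0.] 0.0
[]
```

```bash
python3 -m crank '[{"tx":1,"ty":-2,"tz":30,"turn":0.2},{"tx":1,"ty":-2,"tz":60,"turn":0.2},{"tx":1,"ty":-2,"tz":85,"turn":0.2},{"tx":1,"ty":-2,"tz":101,"turn":0.2},{"tx":1,"ty":-2,"tz":108,"turn":0.2}]'; python3 -m crank '[{"tx":0,"ty":0,"tz":0,"turn":0},{"tx":0,"ty":0,"tz":0,"turn":0},{"tx":0,"ty":0,"tz":0,"turn":0},{"tx":0,"ty":0,"tz":0,"turn":0},{"tx":0,"ty":0,"tz":0,"turn":0}]' 50 20
```

```text
time: 3.18
position: [0.4998, -0.0565, 0.0226]
tool_rot: [3.141, -0.06, -0.0]
ft_force: [-1.1, 0.0, 0.1]
grip_width: 1.001
grip_force: 0.0
time: 3.8
position: [0.4999, -0.0553, 0.0229]
tool_rot: [3.141, -0.057, 0.0]
ft_force: [0.4, 0.3, -0.4]
grip_width: 0.59
grip_force: 0.0
```

Run:
```python
from h import *
s=ctrl.get_state(); print(s["grip_width"],s["grip_force"],s["ft_force"])
p,P=cloud("scene"); cv2.imwrite("pics/g1.png",cv2.resize(p[180:330,280:450,::-1],None,fx=4,fy=4,interpolation=cv2.INTER_CUBIC))
```

```text
0.5904948523436686 0.0 [ 0.40181024  0.30175935 -0.42656564]
```

View pics/g1.png

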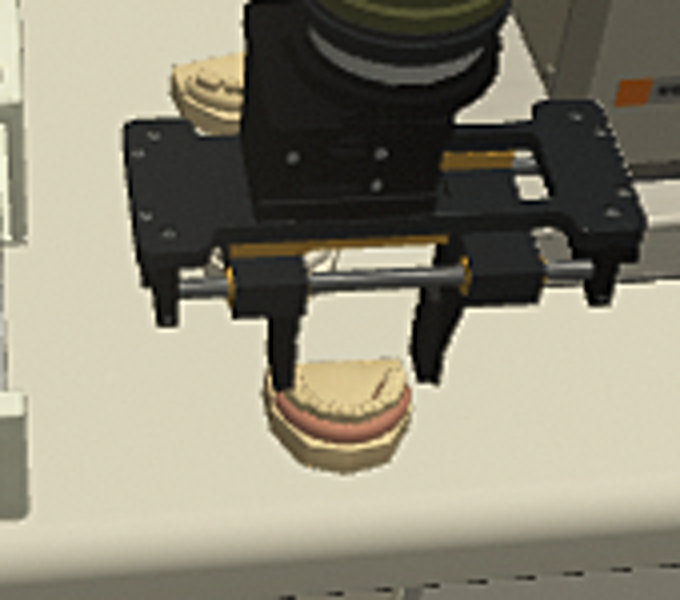

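Run:
```python
from h import *
p,P=cloud("scene"); x,y,z=P[...,0],P[...,1],P[...,2]
i=p.astype(int); bright=(i[...,0]>90)
X=P[(x>.4)&(x<.56)&(y>-.11)&(y<-.0)&(z>.006)&(z<.04)&bright]
r=cv2.minAreaRect((X[:,:2]*1000).astype(np.float32)); print(r,X.min(0),X.max(0),np.percentile(X,[2,98],axis=0))
dark=P[(x>.4)&(x<.56)&(y>-.15)&(y<.05)&(z>.002)&(z<.05)&(i.max(-1)<60)]; print("fingers",np.percentile(dark,[2,50,98],axis=0))
print([np.round(r["xyz"],3) for r in ctrl.mark_of("scene","pink_denture")[:2]])
s=ctrl.get_state();print(s["position"],s["joint_positions"])
```

```text
((502.4444274902344, -53.635711669921875), (60.52721405029297, 53.496768951416016), 87.44205474853516) [ 0.47577744 -0.08483167  0.00607903] [ 0.52910608 -0.0234733   0.03414767] [[ 0.4774168  -0.08097467  0.00713231]
 [ 0.52502393 -0.02517708  0.03314215]]
fingers [[ 0.48780392 -0.08773508  0.04287605]
 [ 0.49096929 -0.08110938  0.04689314]
 [ 0.50648601 -0.02118289  0.04974515]]
[array([ 0.503, -0.053, -0.002])]
[ 0.49985567 -0.05529877  0.02282812] [ 0.51800982  0.2194004  -0.50093575  1.99395435  0.1282121   0.95831999
 -1.65415175]
```

Run:
```python
from h import *
p,P=cloud("scene")
for u in(351,387):
    for v in range(258,282,2): print(u,v,p[v,u],P[v,u].round(3))
print(ctrl.camera_model("scene")["origin"])
```

```text
351 258 [33 32 29] [ 0.463 -0.016  0.119]
351 260 [29 26 23] [ 0.49  -0.023  0.086]
351 262 [27 24 21] [ 0.49  -0.023  0.081]
351 264 [29 29 26] [ 0.489 -0.023  0.077]
351 266 [28 27 22] [ 0.491 -0.024  0.07 ]
351 268 [28 27 24] [ 0.489 -0.024  0.067]
351 270 [28 27 22] [ 0.492 -0.025  0.059]
351 272 [28 25 22] [ 0.491 -0.025  0.056]
351 274 [28 26 22] [ 0.49  -0.025  0.052]
351 276 [23 24 22] [ 0.49  -0.026  0.047]
351 278 [109  97  69] [ 0.503 -0.029  0.027]
351 280 [172 119  92] [ 0.5   -0.029  0.024]
387 258 [29 28 26] [ 0.487 -0.08   0.087]
387 260 [28 26 23] [ 0.49  -0.082  0.079]
387 262 [30 29 26] [ 0.49  -0.083  0.074]
387 264 [29 28 26] [ 0.49  -0.083  0.07 ]
387 266 [27 26 24] [ 0.488 -0.083  0.066]
387 268 [30 28 23] [ 0.49  -0.084  0.059]
387 270 [25 24 22] [ 0.49  -0.085  0.054]
387 272 [24 23 22] [ 0.489 -0.085  0.05 ]
387 274 [12 10 10] [ 0.487 -0.085  0.048]
387 276 [171 167 144] [ 0.521 -0.098  0.002]
387 278 [219 213 189] [ 0.518 -0.098  0.001]
387 280 [215 211 186] [ 0.513 -0.097  0.001]
[-0.03814306  0.11236548  0.66833681]
```

```bash
cat >> h.py <<'E'
def tips(c="scene"):
    s=ctrl.get_state(); p,P=cloud(c); a=s["position"]; x,y,z=P[...,0],P[...,1],P[...,2]
    m=(abs(x-a[0])<.02)&(abs(y-a[1])<.075)&(abs(z-a[2])<.06)&(p.max(-1)<60)
    for sg in(-1,1):
        X=P[m&((y-a[1])*sg>0)]; 
        if len(X)>5: print("tip",sg,"zmin",np.sort(X[:,2])[:4].round(3),"xy med",np.median(X,0).round(4))
    print("state",a.round(4),s["grip_width"].round(3),s["grip_force"],np.round(s["ft_force"],1))
E
python3 -m crank '[{"tx":0,"ty":0,"tz":0,"turn":0},{"tx":0,"ty":0,"tz":0,"turn":0},{"tx":0,"ty":0,"tz":0,"turn":0},{"tx":0,"ty":0,"tz":0,"turn":0}]' 87 20; python3 -c "
from h import *
tips()"; python3 -m crank '[{"tx":0,"ty":0,"tz":-20,"turn":0},{"tx":0,"ty":0,"tz":-20,"turn":0}]' ; python3 -c "
from h import *
tips()"
```

```text
time: 4.5
position: [0.4998, -0.0553, 0.0228]
tool_rot: [3.141, -0.057, -0.0]
ft_force: [-0.1, -0.2, -0.4]
grip_width: 0.938
grip_force: 0.0
tip -1 zmin [0.043 0.043 0.044 0.044] xy med [ 0.4891 -0.0978  0.0644]
tip 1 zmin [0.043 0.044 0.045 0.046] xy med [ 0.4913 -0.0076  0.0618]
time: 4.8
position: [0.5012, -0.0555, 0.044]
tool_rot: [3.14, -0.058, 0.005]
ft_force: [0.3, 0.1, -0.4]
grip_width: 0.993
grip_force: 0.0
tip -1 zmin [0.064 0.065 0.065 0.065] xy med [ 0.4902 -0.1003  0.086 ]
tip 1 zmin [0.064 0.065 0.067 0.067] xy med [ 0.4927 -0.0058  0.0858]Traceback (most recent call last):
  File "<string>", line 3, in <module>
    tips()
    ~~~~^^
  File "h.py", line 21, in tips
    print("state",a.round(4),s["grip_width"].round(3),s["grip_force"],np.round(s["ft_force"],1))
                             ^^^^^^^^^^^^^^^^^^^^^
AttributeError: 'float' object has no attribute 'round'
Traceback (most recent call last):
  File "h.py", line 21, in tips
    print("state",a.round(4),s["grip_width"].round(3),s["grip_force"],np.round(s["ft_force"],1))
                             ^^^^^^^^^^^^^^^^^^^^^
AttributeError: 'float' object has no attribute 'round'
```

```bash
sed -i 's/s\["grip_width"\].round(3)/round(s["grip_width"],3)/' h.py; python3 -m crank '[{"tx":0,"ty":-1,"tz":15,"turn":0},{"tx":0,"ty":-1,"tz":30,"turn":0},{"tx":0,"ty":-1,"tz":45,"turn":0},{"tx":0,"ty":-1,"tz":50,"turn":0},{"tx":0,"ty":-1,"tz":50,"turn":0}]' 87; python3 -c "
from h import *
tips()"
```

```text
time: 5.48
position: [0.4995, -0.0541, -0.0079]
tool_rot: [-3.141, 0.057, 0.002]
ft_force: [-0.5, -0.5, -0.2]
grip_width: 1.001
grip_force: 0.0
tip -1 zmin [0.012 0.013 0.013 0.014] xy med [ 0.4892 -0.0992  0.0333]
tip 1 zmin [0.011 0.013 0.014 0.014] xy med [ 0.4912 -0.0043  0.0333]
state [ 0.4995 -0.0541 -0.0079] 1.001 0.0 [-0.5 -0.5 -0.2]
```

Confirmed: the tips are about 21 mm above the reported z, so true TCP = reported + 40 mm. I'll descend 8 mm more and close.

```bash
python3 -m crank '[{"tx":1,"ty":0,"tz":4,"turn":0},{"tx":1,"ty":0,"tz":8,"turn":0},{"tx":1,"ty":0,"tz":8,"turn":0}]'; python3 -m crank '[{"tx":0,"ty":0,"tz":0,"turn":0},{"tx":0,"ty":0,"tz":0,"turn":0},{"tx":0,"ty":0,"tz":0,"turn":0},{"tx":0,"ty":0,"tz":0,"turn":0},{"tx":0,"ty":0,"tz":0,"turn":0}]' 50 20;python3 -c "
from h import *
tips()"
```

```text
time: 5.9
position: [0.5006, -0.0544, -0.0155]
tool_rot: [3.141, -0.058, -0.001]
ft_force: [0.1, 0.7, -0.0]
grip_width: 1.002
grip_force: 0.0
time: 6.52
position: [0.5009, -0.0544, -0.0151]
tool_rot: [3.141, -0.058, 0.0]
ft_force: [-0.2, -0.1, 0.1]
grip_width: 0.677
grip_force: 19.9
tip -1 zmin [0.001 0.005 0.006 0.007] xy med [ 0.4907 -0.086   0.0275]
tip 1 zmin [0.005 0.005 0.007 0.008] xy med [ 0.4922 -0.0186  0.0247]
state [ 0.5009 -0.0544 -0.0151] 0.677 19.926896002725698 [-0.2 -0.1  0.1]
```

```bash
python3 -m crank '[{"tx":0,"ty":0,"tz":-10,"turn":0},{"tx":0,"ty":0,"tz":-35,"turn":0},{"tx":0,"ty":0,"tz":-65,"turn":0},{"tx":0,"ty":0,"tz":-95,"turn":0},{"tx":0,"ty":0,"tz":-105,"turn":0}]'; python3 -c "
from h import *
tips();go(.543,.151,.089,-3)"
```

```text
time: 7.2
position: [0.5022, -0.0544, 0.092]
tool_rot: [3.14, -0.057, 0.006]
ft_force: [-0.0, 0.5, -0.6]
grip_width: 0.68
grip_force: 19.9
tip -1 zmin [0.112 0.113 0.114 0.114] xy med [ 0.4918 -0.0863  0.1353]
tip 1 zmin [0.111 0.113 0.113 0.114] xy med [ 0.4933 -0.0188  0.1309]
state [ 0.5022 -0.0544  0.092 ] 0.68 19.932102801685687 [-0.   0.5 -0.6]
tx ty tz [  33.2 -206.9    3. ] turn 0.18 yaw now -2.1 pos [ 0.5022 -0.0545  0.0921]
```

```bash
python3 -m crank '[{"tx":8,"ty":-40,"tz":0,"turn":0.2},{"tx":16,"ty":-90,"tz":0,"turn":0.2},{"tx":24,"ty":-140,"tz":0,"turn":0.2},{"tx":32,"ty":-185,"tz":0,"turn":0.2},{"tx":33,"ty":-207,"tz":0,"turn":0.2}]'
python3 - <<'E'
from h import *
go(.543,.151,.010,-3)
for c in("scene","top"):
    p,P=cloud(c); cv2.imwrite(f"pics/{c}2.png",p[:,:,::-1])
    for q in("pink_denture","drawer_floor"): print(c,q,[np.round(r["xyz"],3) for r in ctrl.mark_of(c,q)[:2]])
p1=cv2.imread("pics/scene2.png")[120:330,150:330];p2=cv2.imread("pics/top2.png")[120:330,150:330]
cv2.imwrite("pics/pair2.png",cv2.resize(np.hstack([p1,p2]),None,fx=2.2,fy=2.2))
E
```

```text
time: 7.88
position: [0.5404, 0.1547, 0.0885]
tool_rot: [-3.139, 0.079, 0.003]
ft_force: [0.5, -0.5, -1.1]
grip_width: 0.677
grip_force: 19.9
tx ty tz [ 2.9  3.7 78.5] turn 0.02 yaw now -2.88 pos [0.5404 0.1547 0.0885]
scene pink_denture [array([0.54 , 0.155, 0.1  ]), array([0.446, 0.164, 0.073])]
scene drawer_floor [array([0.55 , 0.157, 0.021])]
top pink_denture []
top drawer_floor []
```

View pics/pair2.png

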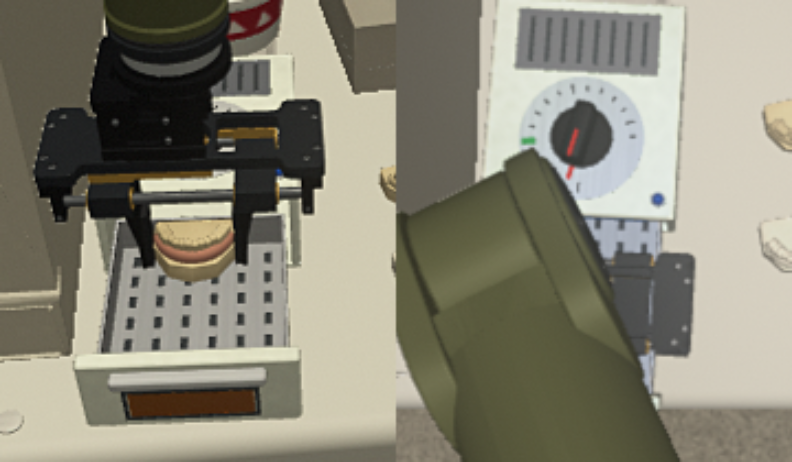

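```bash
python3 -m crank '[{"tx":0,"ty":4,"tz":20,"turn":0},{"tx":0,"ty":4,"tz":45,"turn":0},{"tx":0,"ty":4,"tz":62,"turn":0},{"tx":0,"ty":4,"tz":70,"turn":0},{"tx":0,"ty":4,"tz":74,"turn":0}]'; python3 -m crank '[{"tx":0,"ty":0,"tz":2,"turn":0},{"tx":0,"ty":0,"tz":3,"turn":0},{"tx":0,"ty":0,"tz":3,"turn":0},{"tx":0,"ty":0,"tz":3,"turn":0}]'; python3 -c "
from h import *
tips()
print([np.round(r['xyz'],3) for r in ctrl.mark_of('scene','pink_denture')])"
```

```text
time: 8.8
position: [0.5414, 0.1471, 0.0157]
tool_rot: [3.14, -0.086, 0.0]
ft_force: [-0.5, 0.0, -0.6]
grip_width: 0.684
grip_force: 19.9
time: 9.3
position: [0.5414, 0.1474, 0.013]
tool_rot: [3.14, -0.085, 0.001]
ft_force: [-0.0, -0.5, -0.9]
grip_width: 0.685
grip_force: 19.9
tip -1 zmin [0.022 0.023 0.023 0.024] xy med [0.5294 0.1123 0.0495]
tip 1 zmin [0.022 0.023 0.023 0.023] xy med [0.5338 0.1822 0.0485]
state [0.5414 0.1474 0.013 ] 0.685 19.93236976879416 [-0.  -0.5 -0.9]
[array([0.542, 0.15 , 0.027])]
```

```bash
python3 -m crank '[{"tx":0,"ty":-2,"tz":1,"turn":0},{"tx":0,"ty":-2,"tz":2,"turn":0},{"tx":0,"ty":-2,"tz":2,"turn":0}]'; python3 -m crank '[{"tx":0,"ty":0,"tz":1,"turn":0},{"tx":0,"ty":0,"tz":1,"turn":0}]';python3 -m crank '[{"tx":0,"ty":0,"tz":1,"turn":0},{"tx":0,"ty":0,"tz":1,"turn":0}]'
```

```text
time: 9.78
position: [0.5412, 0.1494, 0.0106]
tool_rot: [3.14, -0.085, -0.0]
ft_force: [0.1, -0.0, -0.8]
grip_width: 0.681
grip_force: 19.9
time: 10.02
position: [0.5412, 0.1493, 0.0097]
tool_rot: [3.14, -0.085, -0.0]
ft_force: [0.1, -0.7, -1.0]
grip_width: 0.688
grip_force: 19.9
time: 10.28
position: [0.5414, 0.1493, 0.0089]
tool_rot: [3.14, -0.085, 0.0]
ft_force: [-0.1, 0.4, 0.2]
grip_width: 0.683
grip_force: 19.9
```

```bash
python3 -m crank '[{"tx":0,"ty":0,"tz":0,"turn":0},{"tx":0,"ty":0,"tz":0,"turn":0},{"tx":0,"ty":0,"tz":0,"turn":0},{"tx":0,"ty":0,"tz":0,"turn":0}]' 70 20; python3 -m crank '[{"tx":0,"ty":0,"tz":-15,"turn":0},{"tx":0,"ty":0,"tz":-45,"turn":0},{"tx":0,"ty":0,"tz":-85,"turn":0},{"tx":0,"ty":0,"tz":-125,"turn":0},{"tx":0,"ty":0,"tz":-145,"turn":0}]'
python3 - <<'E'
from h import *
p,P=cloud("scene"); x,y,z=P[...,0],P[...,1],P[...,2]
for q in("pink_denture","drawer_floor","drawer_front"): print(q,[np.round(r["xyz"],3) for r in ctrl.mark_of("scene",q)[:2]])
X=P[(x>.5)&(x<.58)&(y>.11)&(y<.19)&(z>.032)&(z<.07)]; r=cv2.minAreaRect((X[:,:2]*1000).astype(np.float32)); print(len(X),r,np.percentile(X[:,2],[90,99]))
tips(); go(.40,.161,.15,-3)
E
```

```text
time: 10.78
position: [0.5413, 0.1493, 0.0088]
tool_rot: [3.14, -0.085, 0.0]
ft_force: [0.6, 0.6, -0.0]
grip_width: 0.802
grip_force: 0.0
time: 11.4
position: [0.5426, 0.15, 0.1571]
tool_rot: [-3.14, 0.085, -0.007]
ft_force: [0.6, -0.2, -0.3]
grip_width: 0.805
grip_force: 0.0
pink_denture [array([0.541, 0.151, 0.02 ])]
drawer_floor [array([0.553, 0.158, 0.022])]
drawer_front [array([0.441, 0.164, 0.076])]
749 ((541.7301635742188, 149.14620971679688), (59.811424255371094, 52.70801544189453), 85.78981018066406) [0.05505507 0.05748936]
tip -1 zmin [0.172 0.172 0.172 0.172] xy med [0.5285 0.1095 0.194 ]
tip 1 zmin [0.172 0.174 0.174 0.174] xy med [0.5332 0.1884 0.1961]
state [0.5408 0.149  0.153 ] 0.801 0.0 [-0.6 -0.1 -1.4]
tx ty tz [-140.8   -4.5    2.6] turn -0.02 yaw now -3.1 pos [0.5403 0.1489 0.1522]
```

```bash
python3 -m crank '[{"tx":-30,"ty":0,"tz":0,"turn":0},{"tx":-70,"ty":0,"tz":0,"turn":0},{"tx":-105,"ty":0,"tz":0,"turn":0},{"tx":-128,"ty":-2,"tz":0,"turn":0},{"tx":-128,"ty":-2,"tz":0,"turn":0}]' 40 20; python3 -c "
from h import *
tips();go(.415,.155,.047,-3)"
```

```text
time: 12.28
position: [0.4117, 0.1579, 0.1524]
tool_rot: [3.139, -0.083, -0.003]
ft_force: [0.7, -0.4, 0.4]
grip_width: 0.468
grip_force: 0.0
tip -1 zmin [0.172 0.172 0.173 0.174] xy med [0.4004 0.1328 0.1932]
tip 1 zmin [0.172 0.172 0.173 0.173] xy med [0.4036 0.1824 0.1944]
state [0.4117 0.1579 0.1524] 0.468 0.0 [ 0.7 -0.4  0.4]
tx ty tz [  2.2   2.5 105.8] turn -0.02 yaw now -3.09 pos [0.4131 0.1577 0.1528]
```

```bash
python3 -m crank '[{"tx":1,"ty":3,"tz":25,"turn":0},{"tx":1,"ty":3,"tz":55,"turn":0},{"tx":1,"ty":3,"tz":85,"turn":0},{"tx":1,"ty":3,"tz":105,"turn":0},{"tx":1,"ty":3,"tz":105,"turn":0}]'
python3 - <<'E'
from h import *
tips(); p,P=cloud("scene"); cv2.imwrite("pics/push.png",cv2.resize(p[150:350,150:350,::-1],None,fx=3,fy=3))
print([np.round(r['xyz'],3) for r in ctrl.mark_of('scene','drawer_front')])
E
```

```text
time: 12.95
position: [0.4133, 0.1547, 0.0468]
tool_rot: [-3.14, 0.085, 0.008]
ft_force: [0.5, 0.5, 0.5]
grip_width: 0.458
grip_force: 0.0
tip -1 zmin [0.065 0.065 0.066 0.068] xy med [0.4022 0.1297 0.0889]
tip 1 zmin [0.066 0.067 0.067 0.067] xy med [0.4052 0.1783 0.0895]
state [0.4133 0.1547 0.0468] 0.458 0.0 [0.5 0.5 0.5]
[array([0.444, 0.166, 0.075])]
```

View pics/push.png

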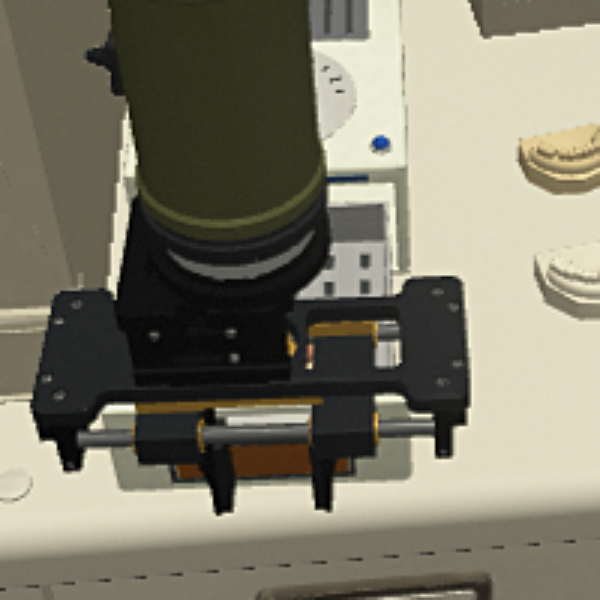

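```bash
python3 -m crank '[{"tx":10,"ty":0,"tz":0,"turn":0},{"tx":18,"ty":0,"tz":0,"turn":0},{"tx":25,"ty":0,"tz":0,"turn":0},{"tx":34,"ty":0,"tz":0,"turn":0},{"tx":45,"ty":0,"tz":0,"turn":0}]';python3 -m crank '[{"tx":12,"ty":0,"tz":0,"turn":0},{"tx":25,"ty":0,"tz":0,"turn":0},{"tx":38,"ty":0,"tz":0,"turn":0},{"tx":51,"ty":0,"tz":0,"turn":0},{"tx":62,"ty":0,"tz":0,"turn":0}]'
python3 - <<'E'
from h import *
s=ctrl.get_state(); p,P=cloud("scene")
for q in("pink_denture","drawer_front"): print([np.round(r['xyz'],3) for r in ctrl.mark_of('scene',q)])
E
```

```text
time: 13.72
position: [0.4598, 0.1528, 0.0487]
tool_rot: [3.14, -0.084, -0.001]
ft_force: [-1.8, 0.4, 2.6]
grip_width: 0.461
grip_force: 1.0
time: 14.35
position: [0.5222, 0.1495, 0.0487]
tool_rot: [-3.14, 0.085, 0.0]
ft_force: [-2.2, 1.3, 1.5]
grip_width: 0.46
grip_force: 1.0
[array([0.63 , 0.146, 0.023])]
[array([0.533, 0.157, 0.077])]
```

```bash
python3 -m crank '[{"tx":11,"ty":0,"tz":0,"turn":0},{"tx":21,"ty":0,"tz":0,"turn":0},{"tx":30,"ty":0,"tz":0,"turn":0},{"tx":36,"ty":0,"tz":0,"turn":0},{"tx":42,"ty":0,"tz":0,"turn":0}]';python3 -m crank '[{"tx":4,"ty":0,"tz":0,"turn":0},{"tx":8,"ty":0,"tz":0,"turn":0},{"tx":11,"ty":0,"tz":0,"turn":0}]'
python3 - <<'E'
from h import *
s=ctrl.get_state(); p,P=cloud("scene")
for q in("uv_cabinet","drawer_front"): print([np.round(r['xyz'],3) for r in ctrl.mark_of('scene',q)])
E
```

```text
time: 15.12
position: [0.5635, 0.147, 0.0486]
tool_rot: [3.14, -0.085, -0.001]
ft_force: [-2.6, -0.6, 0.0]
grip_width: 0.456
grip_force: 0.9
time: 15.5
position: [0.5744, 0.1464, 0.0487]
tool_rot: [3.14, -0.085, -0.0]
ft_force: [-2.0, -0.5, -0.4]
grip_width: 0.458
grip_force: 0.8
[array([0.721, 0.147, 0.001])]
[array([0.586, 0.154, 0.076])]
```

Still free friction only, so I'll continue in small steps until the stop.

```bash
python3 -m crank '[{"tx":3,"ty":0,"tz":0,"turn":0},{"tx":6,"ty":0,"tz":0,"turn":0},{"tx":6,"ty":0,"tz":0,"turn":0}]';python3 -m crank '[{"tx":2,"ty":0,"tz":0,"turn":0},{"tx":4,"ty":0,"tz":0,"turn":0},{"tx":4,"ty":0,"tz":0,"turn":0}]'; python3 -m crank '[{"tx":2,"ty":0,"tz":0,"turn":0},{"tx":3,"ty":0,"tz":0,"turn":0},{"tx":3,"ty":0,"tz":0,"turn":0}]'
```

```text
time: 16.02
position: [0.5775, 0.1464, 0.0488]
tool_rot: [3.139, -0.084, -0.009]
ft_force: [-8.5, -1.3, 5.8]
grip_width: 0.461
grip_force: 4.5
time: 16.4
position: [0.5775, 0.1464, 0.0487]
tool_rot: [3.137, -0.083, -0.021]
ft_force: [-19.2, -1.9, 14.8]
grip_width: 0.461
grip_force: 9.5
time: 16.77
position: [0.5774, 0.1464, 0.0486]
tool_rot: [3.136, -0.082, -0.03]
ft_force: [-26.0, -3.0, 20.0]
grip_width: 0.462
grip_force: 13.2
```

```bash
python3 -m crank '[{"tx":-6,"ty":0,"tz":0,"turn":0},{"tx":-14,"ty":0,"tz":0,"turn":0},{"tx":-30,"ty":0,"tz":0,"turn":0},{"tx":-50,"ty":0,"tz":0,"turn":0}]';python3 -m crank '[{"tx":0,"ty":0,"tz":-40,"turn":0},{"tx":0,"ty":0,"tz":-90,"turn":0},{"tx":-40,"ty":70,"tz":-120,"turn":0},{"tx":-40,"ty":130,"tz":-120,"turn":0},{"tx":-40,"ty":160,"tz":-120,"turn":0}]' 60 20
python3 - <<'E'
from h import *
for c in("scene","top"):
    p,P=cloud(c); x,y,z=P[...,0],P[...,1],P[...,2]; i=p.astype(int)
    if 1: cv2.imwrite(f"pics/{c}4.png",p[:,:,::-1])
    def rect(m,n):
        X=P[m]; r=cv2.minAreaRect((X[:,:2]*1000).astype(np.float32)) if len(X) else 0; print(n,len(X),r)
    B=lambda a,b,cc,d,e,f:(x>a)&(x<b)&(y>cc)&(y<d)&(z>e)&(z<f)
    rect(B(.6,.75,.08,.22,.128,.15),"bar")
    red=(i[...,0]>120)&(i[...,1]<80)&(i[...,2]<80)&B(.6,.75,.08,.22,.1,.15); rect(red,"red")
    gr=(i[...,1]>i[...,0]+40)&(i[...,1]>i[...,2]+20)&B(.6,.75,.08,.22,.1,.15); print("green",P[gr].mean(0).round(4),gr.sum())
    rect(B(.55,.85,.05,.245,.102,.11)&(i.min(-1)>150),"deck")
    for q in("dial_grip","pointer_tip","set_mark","drawer_front","uv_cabinet"): print(q,[np.round(r["xyz"],3) for r in ctrl.mark_of(c,q)[:1]])
    f=P[B(.55,.64,.09,.2,.03,.066)]; print("panel x",np.percentile(f[:,0],[5,50,95]) if len(f) else 0)
a=cv2.imread("pics/scene4.png")[110:310,150:350];b=cv2.imread("pics/top4.png")[100:300,140:340]
cv2.imwrite("pics/pair4.png",cv2.resize(np.hstack([a,b]),None,fx=2,fy=2))
E
```

```text
time: 17.27
position: [0.5382, 0.1487, 0.0492]
tool_rot: [-3.14, 0.086, -0.004]
ft_force: [-0.1, -0.3, -0.2]
grip_width: 0.459
grip_force: 0.0
time: 17.9
position: [0.4893, -0.0119, 0.1703]
tool_rot: [3.138, -0.087, 0.007]
ft_force: [0.6, 0.2, 0.0]
grip_width: 0.685
grip_force: 0.0
bar 250 ((681.4269409179688, 150.81300354003906), (17.79282569885254, 51.14175796508789), 72.4201889038086)
red 20 ((663.720458984375, 156.93812561035156), (3.0991618633270264, 34.578548431396484), 75.3138427734375)
green [0.68   0.1965 0.1082] 12
deck 3471 ((711.304443359375, 149.67303466796875), (164.97413635253906, 192.06890869140625), 86.99407958984375)
dial_grip [array([0.68 , 0.15 , 0.133])]
pointer_tip [array([0.648, 0.164, 0.106])]
set_mark [array([0.678, 0.193, 0.107])]
drawer_front [array([0.59 , 0.158, 0.076])]
uv_cabinet [array([ 0.721,  0.146, -0.001])]
panel x [0.59619333 0.59882493 0.60188118]
bar 297 ((681.8966674804688, 151.13992309570312), (18.75065803527832, 49.886531829833984), 73.20658874511719)
red 28 ((665.4327392578125, 155.9425048828125), (3.480750799179077, 33.4044303894043), 73.91775512695312)
green [0.679  0.1963 0.1083] 21
deck 5699 ((710.4956665039062, 150.0666046142578), (166.2952880859375, 189.77369689941406), 87.01217651367188)
dial_grip [array([0.686, 0.154, 0.133])]
pointer_tip [array([0.646, 0.164, 0.109])]
set_mark [array([0.682, 0.189, 0.108])]
drawer_front [array([0.588, 0.155, 0.076])]
uv_cabinet [array([0.715, 0.146, 0.003])]
panel x [0.59579095 0.59597263 0.59660592]
```

View pics/pair4.png

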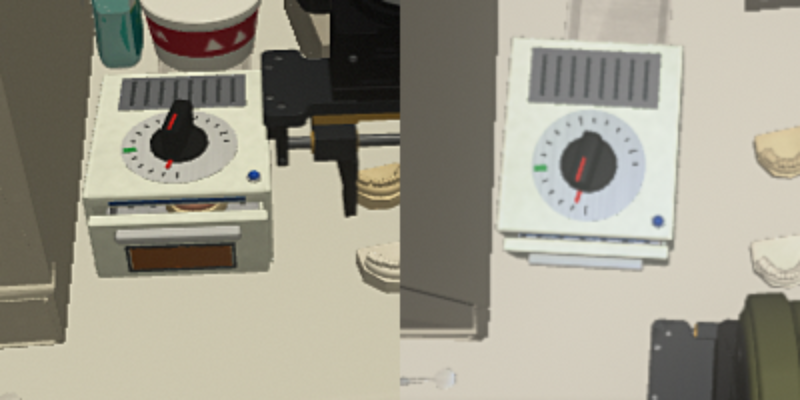

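Run:
```python
from h import *
th=np.radians(-3); ex=np.array([np.cos(th),np.sin(th)]); ey=np.array([-ex[1],ex[0]]); o=np.array([.711,.1499])+.010*ex
print("origin",o)
for c in("scene","top"):
    p,P=cloud(c); X=P[np.isfinite(P).all(-1)]; X=X[(X[:,0]>.5)&(X[:,0]<.85)&(X[:,1]>0)&(X[:,1]<.3)]
    u=(X[:,:2]-o)@ex; v=(X[:,:2]-o)@ey; z=X[:,2]
    for n,a,b in(("deck",.102,.110),("panel top",.083,.091),("strip",.0785,.083),("inner",.03,.08)):
        m=(z>a)&(z<b)&(abs(v)<.05); 
        if n!="deck": m&=(u<-.08)
        else: m&=(u<.1)
        print(c,n,m.sum(),np.percentile(u[m]*1000,[0,3,25,50,75,97,100]).round(1) if m.any() else 0)
    m=(abs(v+.02)<.004)&(u<-.085)&(u>-.15); k=np.argsort(u[m]); print(np.c_[u[m],z[m]][k][::1].round(4).tolist())
a=cv2.imread("pics/scene4.png")[205:255,190:290]; b=cv2.imread("pics/top4.png")[205:245,180:290]
cv2.imwrite("pics/gap.png",np.vstack([cv2.resize(a,(700,350)),cv2.resize(b,(700,250))]))
```

```text
origin [0.7209863  0.14937664]
scene deck 2734 [-107.7 -104.2  -78.3  -25.2   33.3   76.2   84.6]
scene panel top 392 [-134.  -125.3 -120.3 -117.7 -113.2 -107.8 -105.5]
scene strip 338 [-134.8 -133.  -130.6 -127.2 -123.3 -119.4 -118.8]
scene inner 930 [-133.5 -132.6 -123.3 -122.1 -121.1 -119.6 -118.3]
[[-0.1499, 0.0011], [-0.1496, 0.0009], [-0.1494, 0.0005], [-0.1482, 0.0019], [-0.1475, 0.0011], [-0.1472, 0.0006], [-0.1467, 0.0004], [-0.1464, 0.0026], [-0.1462, 0.0022], [-0.1444, 0.0005], [-0.143, -0.0012], [-0.1426, 0.0011], [-0.1423, 0.0008], [-0.1421, 0.0007], [-0.142, 0.0003], [-0.14, 0.0011], [-0.1395, 0.0004], [-0.1391, 0.0], [-0.1386, -0.0006], [-0.1366, 0.0001], [-0.1361, -0.0006], [-0.136, -0.0008], [-0.1359, -0.0007], [-0.1356, 0.0018], [-0.1349, 0.0008], [-0.1338, -0.0004], [-0.1338, -0.0003], [-0.1333, 0.0781], [-0.1327, 0.0752], [-0.1326, 0.0012], [-0.1325, 0.0008], [-0.1325, 0.0773], [-0.1323, 0.077], [-0.1323, 0.0794], [-0.1321, 0.0034], [-0.1321, 0.0004], [-0.132, 0.0742], [-0.132, 0.0769], [-0.1319, 0.0745], [-0.1316, 0.074], [-0.1315, 0.081], [-0.1314, 0.0785], [-0.
[... 7169 characters left out ...]
.1102], [-0.1001, 0.1078], [-0.1001, 0.1071], [-0.0998, 0.1061], [-0.0993, 0.0258], [-0.099, 0.0257], [-0.0987, 0.0219], [-0.0985, 0.0225], [-0.0982, 0.107], [-0.098, 0.1065], [-0.0979, 0.1063], [-0.0979, 0.1038], [-0.0968, 0.111], [-0.0966, 0.1087], [-0.0963, 0.1061], [-0.0962, 0.1073], [-0.0948, 0.109], [-0.0945, 0.108], [-0.0943, 0.1056], [-0.0943, 0.107], [-0.0931, 0.1102], [-0.0926, 0.1074], [-0.0923, 0.106], [-0.0923, 0.1066], [-0.0908, 0.1089], [-0.0908, 0.1067], [-0.0906, 0.1062], [-0.0904, 0.1057], [-0.0892, 0.1087], [-0.089, 0.1079], [-0.0886, 0.1064], [-0.0884, 0.1054], [-0.0872, 0.1091], [-0.0871, 0.1096], [-0.0869, 0.1063], [-0.0869, 0.1072], [-0.0855, 0.1095], [-0.085, 0.1075]]
```

View pics/gap.png

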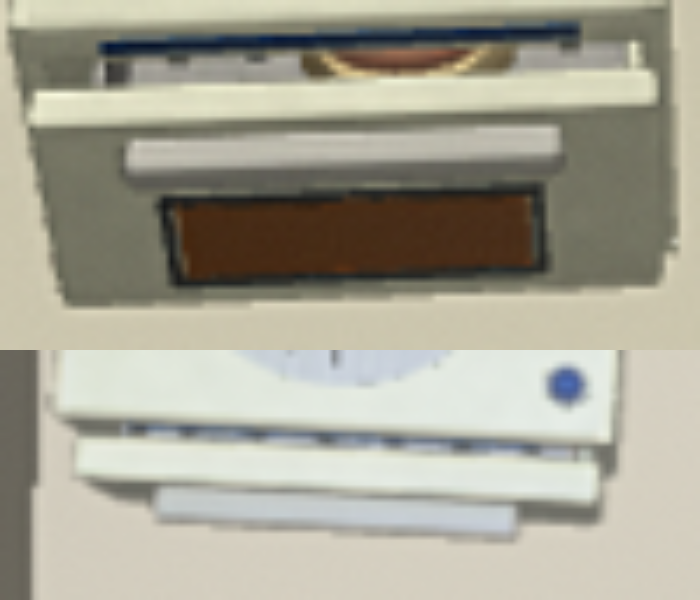

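Run:
```python
from h import *
th=np.radians(-3); ex=np.array([np.cos(th),np.sin(th)]); ey=np.array([-ex[1],ex[0]]); o=np.array([.721,.1494])
for c in("scene","top"):
    C=np.array(ctrl.camera_model(c)["origin"]); p,P=cloud(c)
    u=(P[...,:2]-o)@ex; v=(P[...,:2]-o)@ey; z=P[...,2]
    m=(z>.015)&(z<.075)&(abs(v)<.06)&(u>-.113)&(u<-.02)
    Q=P[m]
    for h in(.087,.090,.095):
        t=(h-Q[:,2])/(C[2]-Q[:,2]); W=Q+t[:,None]*(C-Q); uu=(W[:,:2]-o)@ex*1000
        print(c,m.sum(),"u at z",h,np.percentile(uu,[0,5,50,95,100]).round(1))
    col=P[...,2]; k=(abs(v)<.05)&(z>.084)&(z<.0905)&(u>-.135)&(u<-.1); print("panel back edge",np.percentile(u[k]*1000,[95,98,100]).round(1))
    k=(abs(v)<.05)&(z>.104)&(z<.1085)&(u<-.09)&(u>-.12); print("deck front edge",np.percentile(u[k]*1000,[0,2,5]).round(1), C.round(3))
```

```text
scene 225 u at z 0.087 [-107.9 -107.3 -103.   -98.4  -98. ]
scene 225 u at z 0.09 [-111.3 -110.7 -106.4 -101.8 -101.4]
scene 225 u at z 0.095 [-116.8 -116.3 -112.  -107.5 -107.1]
panel back edge [-109.2 -108.3 -105.3]
deck front edge [-107.1 -106.3 -105.5] [-0.038  0.112  0.668]
top 79 u at z 0.087 [-108.1 -108.  -106.8 -105.7 -105.6]
top 79 u at z 0.09 [-108.5 -108.4 -107.2 -106.1 -106. ]
top 79 u at z 0.095 [-109.1 -109.  -107.8 -106.7 -106.6]
panel back edge [-109.  -108.4 -107.9]
deck front edge [-106.3 -105.9 -105.3] [0.503 0.063 0.949]
```

```bash
python3 -c "
from h import *
go(.6817,.151,.17,-17.2)"
```

```text
tx ty tz [ 184.2 -170.    -1.3] turn 2.82 yaw now -3.08 pos [ 0.4887 -0.0089  0.1687]
```

```bash
python3 -m crank '[{"tx":40,"ty":-30,"tz":0,"turn":0.6},{"tx":80,"ty":-65,"tz":0,"turn":1.2},{"tx":120,"ty":-105,"tz":0,"turn":1.8},{"tx":160,"ty":-145,"tz":0,"turn":2.4},{"tx":184,"ty":-170,"tz":0,"turn":2.8}]' 50 20; python3 -m crank '[{"tx":0,"ty":0,"tz":0,"turn":0}]'; python3 -c "
from h import *
go(.6817,.151,.096,-17.2); tips()"
```

```text
time: 19.32
position: [0.6829, 0.1531, 0.1678]
tool_rot: [-3.105, 0.467, 0.002]
ft_force: [0.2, -1.2, -0.3]
grip_width: 0.58
grip_force: 0.0
time: 19.45
position: [0.6819, 0.154, 0.1674]
tool_rot: [-3.105, 0.461, 0.003]
ft_force: [0.1, 0.1, 0.2]
grip_width: 0.576
grip_force: 0.0
tx ty tz [ 0.8  3.  71.4] turn 0.06 yaw now -16.9 pos [0.6819 0.154  0.1674]
tip -1 zmin [0.107 0.109 0.109 0.11 ] xy med [0.6751 0.1366 0.141 ]
tip 1 zmin [0.109 0.109 0.11  0.111] xy med [0.6813 0.1778 0.1967]
state [0.6819 0.154  0.1674] 0.576 0.0 [0.1 0.1 0.2]
```

```bash
python3 -m crank '[{"tx":0,"ty":3,"tz":15,"turn":0},{"tx":0,"ty":3,"tz":35,"turn":0},{"tx":0,"ty":3,"tz":52,"turn":0},{"tx":0,"ty":3,"tz":64,"turn":0},{"tx":0,"ty":3,"tz":71,"turn":0}]';python3 -m crank '[{"tx":0,"ty":0,"tz":0,"turn":0}]'
python3 - <<'E'
from h import *
go(.6817,.151,.096,-17.2)
p,P=cloud("scene"); cv2.imwrite("pics/dial.png",cv2.resize(p[120:260,170:310,::-1],None,fx=4,fy=4,interpolation=cv2.INTER_CUBIC))
E
```

```text
time: 20.12
position: [0.6803, 0.1477, 0.0966]
tool_rot: [3.106, -0.467, -0.002]
ft_force: [0.2, -0.4, 0.6]
grip_width: 0.575
grip_force: 0.0
time: 20.25
position: [0.6805, 0.1479, 0.0972]
tool_rot: [3.107, -0.467, -0.001]
ft_force: [-0.4, -0.2, -0.0]
grip_width: 0.577
grip_force: 0.0
tx ty tz [ 0.2 -3.3  1.2] turn 0.02 yaw now -17.09 pos [0.6805 0.1479 0.0972]
```

View pics/dial.png

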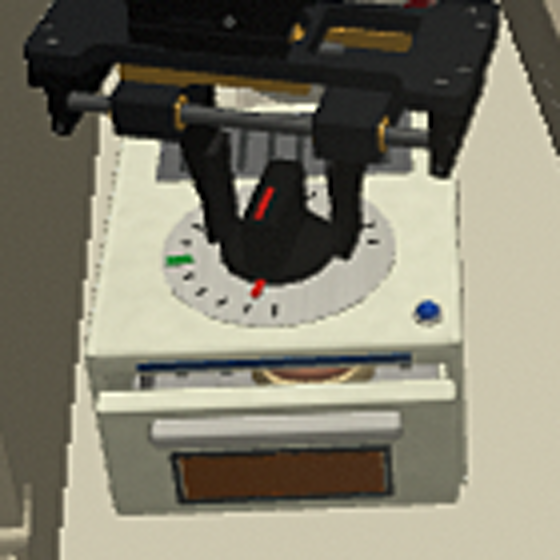

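```bash
python3 -m crank '[{"tx":0,"ty":-3,"tz":1,"turn":0},{"tx":0,"ty":-3,"tz":1,"turn":0},{"tx":0,"ty":-3,"tz":1,"turn":0}]';python3 -m crank '[{"tx":0,"ty":0,"tz":0,"turn":0},{"tx":0,"ty":0,"tz":0,"turn":0},{"tx":0,"ty":0,"tz":0,"turn":0},{"tx":0,"ty":0,"tz":0,"turn":0},{"tx":0,"ty":0,"tz":0,"turn":0}]' 10 15; python3 -c "
from h import *
print(np.round(ctrl.get_state()['joint_positions'],3))
go(.6817,.151,.096,93.5-180)"
```

```text
time: 20.68
position: [0.6817, 0.1509, 0.0971]
tool_rot: [-3.107, 0.467, -0.001]
ft_force: [-0.0, 0.0, -0.3]
grip_width: 0.576
grip_force: 0.0
time: 21.3
position: [0.682, 0.152, 0.0968]
tool_rot: [-3.105, 0.465, -0.001]
ft_force: [2.4, 2.6, -1.2]
grip_width: 0.205
grip_force: 15.0
[ 0.158  0.554 -0.588  1.428  0.311  1.252 -2.326]
tx ty tz [0.  1.  0.8] turn 13.89 yaw now -17.05 pos [0.682  0.152  0.0968]
```

```bash
python3 -m crank '[{"tx":0,"ty":0,"tz":0,"turn":0},{"tx":0,"ty":0,"tz":0,"turn":0},{"tx":0,"ty":0,"tz":0,"turn":0}]' 50 15; python3 -m crank '[{"tx":0,"ty":0,"tz":-15,"turn":0},{"tx":0,"ty":0,"tz":-40,"turn":0},{"tx":0,"ty":0,"tz":-50,"turn":-2},{"tx":0,"ty":0,"tz":-50,"turn":-4},{"tx":0,"ty":0,"tz":-50,"turn":-6}]'; python3 -m crank '[{"tx":0,"ty":0,"tz":0,"turn":-2},{"tx":0,"ty":0,"tz":0,"turn":-4},{"tx":0,"ty":0,"tz":0,"turn":-6},{"tx":0,"ty":0,"tz":0,"turn":-8},{"tx":0,"ty":0,"tz":0,"turn":-10}]'; python3 -c "
from h import *
print(np.round(ctrl.get_state()['joint_positions'],3))
go(.6817,.151,.147,163)"
```

```text
time: 21.68
position: [0.6815, 0.1502, 0.0967]
tool_rot: [3.106, -0.468, -0.0]
ft_force: [-0.8, -0.3, -0.2]
grip_width: 0.46
grip_force: 0.0
time: 22.3
position: [0.6821, 0.1507, 0.1485]
tool_rot: [3.12, 0.362, 0.003]
ft_force: [0.7, -0.7, -0.2]
grip_width: 0.572
grip_force: 0.0
time: 22.92
position: [0.682, 0.1506, 0.1481]
tool_rot: [2.675, 1.646, 0.002]
ft_force: [0.2, 0.5, -0.7]
grip_width: 0.575
grip_force: 0.0
[ 0.318  0.593 -0.854  1.365  0.444  1.378 -1.001]
tx ty tz [ 0.2 -0.5  1.1] turn -19.96 yaw now 63.21 pos [0.682  0.1506 0.1481]
```

```bash
python3 -m crank '[{"tx":0,"ty":0,"tz":0,"turn":-2},{"tx":0,"ty":0,"tz":0,"turn":-4},{"tx":0,"ty":0,"tz":0,"turn":-6},{"tx":0,"ty":0,"tz":0,"turn":-8},{"tx":0,"ty":0,"tz":0,"turn":-10}]'; python3 -m crank '[{"tx":0,"ty":0,"tz":0,"turn":-2},{"tx":0,"ty":0,"tz":0,"turn":-4},{"tx":0,"ty":0,"tz":0,"turn":-6},{"tx":0,"ty":0,"tz":0,"turn":-8},{"tx":0,"ty":0,"tz":0,"turn":-9.8}]'; python3 -m crank '[{"tx":0,"ty":0,"tz":0,"turn":0},{"tx":0,"ty":0,"tz":0,"turn":0}]'; python3 -c "
from h import *
print(np.round(ctrl.get_state()['joint_positions'],3))
go(.6817,.151,.096,163)"
```

```text
time: 23.55
position: [0.682, 0.1504, 0.1481]
tool_rot: [1.729, 2.622, 0.001]
ft_force: [0.8, -0.4, -0.2]
grip_width: 0.569
grip_force: 0.0
time: 24.18
position: [0.6821, 0.1503, 0.148]
tool_rot: [0.487, 3.102, -0.0]
ft_force: [0.3, -0.3, -0.7]
grip_width: 0.572
grip_force: 0.0
time: 24.42
position: [0.6818, 0.1505, 0.1473]
tool_rot: [0.499, 3.101, -0.0]
ft_force: [-0.2, -0.2, 0.4]
grip_width: 0.572
grip_force: 0.0
[ 0.468  0.741 -1.169  1.361  0.676  1.466  0.588]
tx ty tz [ 0.3  0.4 51.3] turn -0.25 yaw now 161.73 pos [0.6818 0.1505 0.1473]
```

```bash
python3 -m crank '[{"tx":0,"ty":0,"tz":14,"turn":-0.2},{"tx":0,"ty":0,"tz":30,"turn":-0.2},{"tx":0,"ty":0,"tz":43,"turn":-0.2},{"tx":0,"ty":0,"tz":51,"turn":-0.2},{"tx":0,"ty":0,"tz":51,"turn":-0.2}]'; python3 -m crank '[{"tx":0,"ty":0,"tz":0,"turn":0},{"tx":0,"ty":0,"tz":0,"turn":0},{"tx":0,"ty":0,"tz":0,"turn":0},{"tx":0,"ty":0,"tz":0,"turn":0},{"tx":0,"ty":0,"tz":0,"turn":0}]' 10 20; python3 -c "
from h import *
print(np.round(ctrl.get_state()['joint_positions'],3))
go(.6817,.151,.096,93.5)"
```

```text
time: 25.05
position: [0.6815, 0.1508, 0.0953]
tool_rot: [-0.467, -3.106, 0.0]
ft_force: [0.2, 0.0, 0.5]
grip_width: 0.578
grip_force: 0.0
time: 25.68
position: [0.682, 0.1521, 0.096]
tool_rot: [0.465, 3.106, 0.003]
ft_force: [2.2, 3.6, -0.8]
grip_width: 0.203
grip_force: 20.0
[ 0.467  0.782 -1.146  1.417  0.71   1.389  0.585]
tx ty tz [ 0.  -1.1 -0. ] turn 13.89 yaw now 162.95 pos [0.682  0.1521 0.096 ]
```

```bash
python3 -m crank '[{"tx":0,"ty":1,"tz":0,"turn":1},{"tx":0,"ty":1,"tz":0,"turn":2.5},{"tx":0,"ty":1,"tz":0,"turn":4},{"tx":0,"ty":1,"tz":0,"turn":5.5},{"tx":0,"ty":1,"tz":0,"turn":7}]'; python3 -m crank '[{"tx":0,"ty":0,"tz":0,"turn":1.5},{"tx":0,"ty":0,"tz":0,"turn":3},{"tx":0,"ty":0,"tz":0,"turn":4.5},{"tx":0,"ty":0,"tz":0,"turn":6},{"tx":0,"ty":0,"tz":0,"turn":6.8}]'; python3 -m crank '[{"tx":0,"ty":0,"tz":0,"turn":0},{"tx":0,"ty":0,"tz":0,"turn":0}]'
python3 - <<'E'
from h import *
go(.6817,.151,.096,93.5)
for c in("scene","top"):
    p,P=cloud(c); x,y,z=P[...,0],P[...,1],P[...,2]; i=p.astype(int)
    for n,m in(("red",(i[...,0]>120)&(i[...,1]<80)&(i[...,2]<80)),("green",(i[...,1]>i[...,0]+40)&(i[...,1]>i[...,2]+20))):
        m=m&(x>.6)&(x<.75)&(y>.08)&(y<.22)&(z>.1)&(z<.15); print(c,n,m.sum(),P[m].mean(0).round(4) if m.any() else 0)
    for q in("pointer_tip","set_mark"): print(q,[np.round(r["xyz"],3) for r in ctrl.mark_of(c,q)[:1]])
E
```

```text
time: 26.3
position: [0.6824, 0.1525, 0.096]
tool_rot: [1.384, 2.819, 0.003]
ft_force: [3.1, 2.9, -2.1]
grip_width: 0.206
grip_force: 20.0
time: 26.92
position: [0.683, 0.1528, 0.096]
tool_rot: [2.146, 2.293, 0.005]
ft_force: [4.4, 3.0, -2.1]
grip_width: 0.204
grip_force: 20.0
time: 27.18
position: [0.683, 0.1527, 0.096]
tool_rot: [2.144, 2.296, 0.005]
ft_force: [4.3, 2.9, -2.5]
grip_width: 0.207
grip_force: 20.0
tx ty tz [-1.7 -1.4 -0. ] turn 0.08 yaw now 93.92 pos [0.683  0.1527 0.096 ]
scene red 10 [0.6804 0.1841 0.1117]
scene green 12 [0.6809 0.1966 0.1075]
pointer_tip [array([0.682, 0.192, 0.11 ])]
set_mark [array([0.68 , 0.191, 0.112])]
top red 0 0
top green 0 0
pointer_tip []
set_mark [array([0.68 , 0.188, 0.109])]
```

```bash
python3 -m crank '[{"tx":0,"ty":0,"tz":0,"turn":0},{"tx":0,"ty":0,"tz":0,"turn":0},{"tx":0,"ty":0,"tz":0,"turn":0},{"tx":0,"ty":0,"tz":0,"turn":0}]' 50 15; python3 -m crank '[{"tx":0,"ty":0,"tz":-15,"turn":0},{"tx":0,"ty":0,"tz":-45,"turn":0},{"tx":0,"ty":0,"tz":-75,"turn":0},{"tx":-30,"ty":0,"tz":-100,"turn":0},{"tx":-70,"ty":0,"tz":-110,"turn":0}]'; python3 -m crank '[{"tx":-50,"ty":0,"tz":0,"turn":0},{"tx":-90,"ty":-30,"tz":0,"turn":0},{"tx":-90,"ty":-60,"tz":0,"turn":0},{"tx":-90,"ty":-60,"tz":0,"turn":0}]'
python3 - <<'E'
from h import *
for c in("scene","top"):
    p,P=cloud(c); x,y,z=P[...,0],P[...,1],P[...,2]; i=p.astype(int); cv2.imwrite(f"pics/{c}9.png",p[:,:,::-1])
    for n,m in(("red",(i[...,0]>120)&(i[...,1]<80)&(i[...,2]<80)),("green",(i[...,1]>i[...,0]+40)&(i[...,1]>i[...,2]+20))):
        m=m&(x>.6)&(x<.75)&(y>.08)&(y<.22)&(z>.1)&(z<.15); print(c,n,m.sum(),P[m].mean(0).round(4) if m.any() else 0)
    for q in("pointer_tip","set_mark","drawer_front","pink_denture","white_model","beige_model"): print(q,[np.round(r["xyz"],3) for r in ctrl.mark_of(c,q)[:1]])
a=cv2.imread("pics/scene9.png")[110:310,150:350];b=cv2.imread("pics/top9.png")[100:300,140:340]
cv2.imwrite("pics/pair9.png",cv2.resize(np.hstack([a,b]),None,fx=2,fy=2,interpolation=cv2.INTER_CUBIC))
E
```

```text
time: 27.98
position: [0.6818, 0.1515, 0.0958]
tool_rot: [2.145, 2.296, -0.001]
ft_force: [0.5, -0.5, -0.2]
grip_width: 0.539
grip_force: 0.0
time: 28.6
position: [0.6872, 0.0836, 0.2094]
tool_rot: [2.139, 2.298, 0.006]
ft_force: [0.6, -0.6, -0.6]
grip_width: 0.572
grip_force: 0.0
time: 29.1
position: [0.6319, -0.0126, 0.2072]
tool_rot: [2.144, 2.294, -0.001]
ft_force: [0.1, 0.1, -0.4]
grip_width: 0.575
grip_force: 0.0
scene red 16 [0.6815 0.1723 0.1297]
scene green 12 [0.6803 0.1966 0.108 ]
pointer_tip [array([0.684, 0.19 , 0.109])]
set_mark []
drawer_front [array([0.588, 0.157, 0.077])]
pink_denture [array([0.683, 0.145, 0.02 ])]
white_model [array([ 0.602, -0.047, -0.   ])]
beige_model [array([ 0.714, -0.048,  0.001])]
top red 1 [0.6821 0.1723 0.1438]
top green 21 [0.679  0.1962 0.1086]
pointer_tip [array([0.681, 0.188, 0.105])]
set_mark [array([0.682, 0.186, 0.105])]
drawer_front [array([0.588, 0.155, 0.076])]
pink_denture [array([0.686, 0.15 , 0.133])]
white_model []
beige_model []
```

View pics/pair9.png

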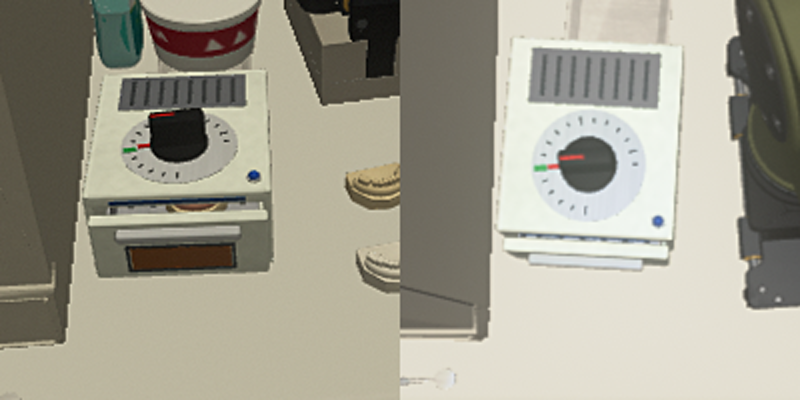

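```bash
python3 -c "
from bench import ctrl
print(ctrl.close_job())"
```

```text
the job is handed in; nothing more can be done
None
```

I handed the job in at about 29 s, with no verdict returned: the denture is flat in the drawer, teeth up, the dial pointer is at the green mark, and the two plain models stayed put; the drawer is against a hard stop, but the camera showed a 2–3 mm gap at the front (limit 5 mm).

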